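# Clamp the plaster block in the carving jig

### The arm

A 6-joint arm with a two-finger parallel gripper is mounted at the origin on the work surface. World frame = base frame: x ahead of the robot, y to its left, z up, the work surface at z = 0. Lengths are in m, angles in degrees, forces in N, time in s.
With the tool pointing down it reaches from about 0.375 to 0.9 m from the base axis. Payload 3.1 kg.
Tool frame: the origin (TCP) lies on the centre line of the jaws, within the pads' length; the fingertips stand 25 mm ahead of it and the grasp point (between the pads) lies 6 mm ahead of it; z points along the fingers, y is the line along which they close (so a half turn about z gives the same grasp; the last joint's range is limited). The gripper opens to 87 mm and grips with 3 to 60 N. Pads are 19 mm wide; open, the fingers measure 117 mm over their backs; the gripper's body (75 mm by 190 mm) begins 51 mm behind the grasp point.
Start: joints at [66.091, 30.224, 82.088, -0, 67.689, -10.227], TCP at [0.148, 0.607, 0.248] pointing down, gripper open.
Joint ranges: [-176.69, 176.69], [-43.24, 126.21], [12.49, 139.97], [-82, 262], [0, 151.66], [-163.58, 163.58]. Speed limits (degrees/s): [159.86, 159.86, 180, 180, 180, 180].

### API

Orientations are given as a 3x3 rotation matrix whose columns are the frame's x, y, z axes.
In Python, from rig import * gives the robot as it stands.
- The arm moves only by the tool step_arm, never from a script. Its argument "steps" is a list of rows, each a list of 7 numbers: the shift along the tool's x, y, z normalised to -1 to 1, where 1 is 0.3 m, then the turn, a rotation vector about the tool's x, y, z normalised to -1 to 1, where 1 is 45 degrees, then the gripper's target within -1 to 1 (shut at 1, half-way at 0, fully open at -1). A call has 1 to 8 rows; each row is the pose to reach, as a shift and turn from the pose commanded when the call began, along the tool's axes at that moment; what a row does not reach only later rows make up. A row lasts 1/12 s, in which the tool goes at most 41.7 mm and 7.16 degrees, less where a joint would pass 70% of its speed; a pose out of reach is approached as far as the arm can. A call with a number of a shift or a turn outside -1 to 1 is refused whole. A call with a gripper value outside its range is refused whole. The fingers move at their own pace and stop on an object; the grip force is fixed at half the most. Time passes only in rows, so rows that repeat a pose let the fingers close. It gives the time, the measured TCP pose, the force, the opening and the grip force at its end, in the units of the state.
- read_state(): the state, without advancing time (a new reading comes with each control period).
- capture(name): name is "side" or "top"; returns a dict with "image" (480x640x3 uint8, red, green, blue), "vertical_fov" (degrees; the focal length in pixels is half the picture's height over the tangent of half this angle, whatever the lens; pixels are square), "cx", "cy" (the principal point, pixels), "world_from_camera" (4x4, takes a point from camera to world coordinates). Camera axes: x right, y down, z forward; pixel columns grow to the right and rows downward; lengths in m; the calibration is good to about 2 mm. A picture is of the moment at which its call begins. There is no depth.
- hand_in(): hands the job in; it is judged then, once.
The state is a dict: "time_s": time; "joint_positions": joint angles; "qvel": joint speeds; "tau": joint torques, N m; "position": TCP position; "tcp_rot": TCP orientation; "force": force on the tool from outside, world axes, zero at the start; "moment": the same for the moment, N m; "opening": opening from 0.0 (shut) to 1.0 (fully open); "grasp_force": force on a finger pad.
Only numpy, scipy, OpenCV 4.12 (cv2) and the standard library are available. Lean on these libraries where they do the work, as an engineer would, in place of code of your own. Each camera call takes 0.05 s, during which the arm holds its last target. There are 200 camera calls.

### The job

Slide the plaster block along the carving jig's bed until it sits fully home in the corner, flush against both low wooden fences and flat on the bed, then push the toggle clamp's black handle down over centre until it rests firmly on its stop screw, so that the rubber pad holds the block. Feel for the fences and for the stop and do not force them: plaster chips, and the handle bends if you press on hard. Let go, and leave the mug, brush, stand and mallet where they are.

Things in the scene. Friction and masses are not known exactly. Their poses are not given: they have to be found in the camera images.
- jig: plywood baseboard fixed on the table, 170 x 400 mm, 18 mm thick (its top, the bed, is 18 mm above the table). Origin on the table under the board. Its y axis runs lengthwise, from the clamp's handle (-y end) to the block (+y end); x runs across, away from the robot; z up. The clamp lies in the lengthwise vertical plane x = 0
- seat (a point): the point on the bed, 18 mm above the table, where the block's origin must be when the block is home; axes as the jig's. From here the end fence's face is 55 mm towards -y and the side fence's face 28 mm towards +x
- fences: two dark wooden strips on the bed, 10 mm high and 16 mm thick, forming a corner: the end fence (90 mm, across the jig, its face looks to the jig's +y) and the side fence (150 mm, lengthwise, its face looks to -x, on the side away from the robot). Origin and axes are the jig's. More than 40 N between block and fences chips the plaster
- block: white plaster block, rosette on top, 56 (x) x 110 (y) x 32 (z) mm, 0.22 kg. Origin: centre of its underside. Starts flat on the bed 25 to 60 mm short of the end fence, 10 to 45 mm short of the side fence, turned up to 0.3 rad. Grip across its 56 mm at its middle, fingertips 12 mm or more above the bed to clear the fences, and slide it; the raised clamp arm keeps off the room above
- handle: clamp handle: steel bar 12 mm thick with a round black rubber grip 22 mm across, 66 to 106 mm out from the pivot (bar end 117 mm). Origin on its pivot, a fixed level hinge along the jig's x. Its x axis runs out along the bar (to the jig's -y), its z is the upper face, which is pushed. Starts 1.24 rad above level; pushed, it swings down towards the jig's -y end and lowers the pad
- grip (a point): point on the upper surface of the handle's grip, 92 mm out from the pivot and 11 mm above the bar's axis: the place to push; it turns with the handle. Stiff (0.65 N m friction): the handle stays where it is left and does not snap over. Needs 5 to 15 N here. 18 to 25 N here seats it on the stop; the robot must never push the handle with over 35 N
- dead_centre (a point): fixed point where the axis of the grip, 92 mm from the pivot, passes at dead centre (bar 0.04 rad above level). The pad meets the block 0.27 rad earlier. The stop lies beyond, 0.04 to 0.21 rad past dead centre depending on how its screw is set; it is felt as a sharp rise of force
- frame: the clamp's bright steel frame, fixed on the bed behind the end fence, with what it carries: hold-down arm, pad, and the stop screw standing under the bar 50 mm out from the handle's pivot, its height set differently each time, up to 4 mm up or down. Origin and axes are the jig's. Handle and frame touch only at the stop; resting there they must press by over 3 N
- pad: black rubber pad, 20 mm across, on a sprung spindle (4 N per mm) at the end of the clamp's 80 mm arm. Origin on the arm's centre line, 24 mm above the pad's face. With the handle down it presses on the block's top, 35 mm from the block's end at the fence, by about 15 to 32 N; with the handle up it stands clear
- mug: blue ceramic mug, 76 mm across, 85 mm high, standing upright; a bystander. Origin under its centre
- brush: hand brush lying flat; a bystander
- whirler: small turned wooden stand, 90 mm across, 55 mm high; a bystander. Origin under its centre
- mallet: wooden mallet lying flat; a bystander
Not all that is in view belongs to the job. Of the things like the block, leave any that is green; of the rest the smaller one is meant.

How it is judged:
By the outcome, as a careful person would: the job done as asked, in the order asked, and still so for the second after the job is handed in, with the robot touching nothing.
It also fails if it takes over 70 s, if anything falls off the work surface, if the arm or the gripper's body presses on something with over 40 N, if the wrist force passes 120 N, or if a joint passes its speed limit or range.

## Working session

There is one attempt and no reset: what is moved stays moved. The work goes in short steps, Python scripts to look and compute and a tool call to move; the robot and the scene stay as the last step left them, time stands still between calls to the robot, and variables do not carry over. Pictures are saved under pics/ and viewed, at most 10 in all, crops included, and the job is handed in when it is done.

Besides the shell and the picture viewer there is one more tool, called after ">>>" as a command line: name --pt "numbers of a row" for each row, then --argument value for the rest. step_arm: Moves the arm, as the interface text tells. Scaled input: -1 to 1 covers 0.3 m each way for a shift and 45 degrees each way for a turn. Its arguments: {"type":"object","properties":{"steps":{"type":"array"}},"required":["steps"]}

```bash
mkdir -p pics
cat > h.py <<'E'
from rig import *
import numpy as np, cv2
def snap(n,f):
    c=capture(n); cv2.imwrite(f'pics/{f}.png',c['image'][:,:,::-1]); np.savez(f'pics/{f}.npz',T=c['world_from_camera'],k=[c['vertical_fov'],c['cx'],c['cy']])
def cam(f):
    d=np.load(f'pics/{f}.npz'); return d['T'],240/np.tan(np.radians(d['k'][0]/2)),d['k'][1],d['k'][2]
def ray(f,u,v):
    T,F,cx,cy=cam(f); d=T[:3,:3]@[(u-cx)/F,(v-cy)/F,1]; return T[:3,3],d/np.linalg.norm(d)
def onz(f,u,v,z):
    o,d=ray(f,u,v); return o+d*(z-o[2])/d[2]
def tri(f,p,g,q):
    a,d=ray(f,*p); b,e=ray(g,*q); s=np.linalg.lstsq(np.c_[d,-e],b-a,rcond=None)[0]; P,Q=a+d*s[0],b+e*s[1]; return (P+Q)/2,np.linalg.norm(P-Q)
def proj(f,P):
    T,F,cx,cy=cam(f); p=T[:3,:3].T@(np.array(P)-T[:3,3]); return [F*p[0]/p[2]+cx,F*p[1]/p[2]+cy]
E
python3 - <<'E'
from h import *
snap('side','s0'); snap('top','t0')
for f in('s0','t0'): print(cam(f))
s=read_state(); print(s['time_s'],s['force'],s['tcp_rot'],s['position'])
E
```

```text
(array([[ 9.99632052e-01,  7.22755133e-04,  2.71152748e-02,
         4.12396195e-01],
       [-2.35329851e-02, -4.74015168e-01,  8.80202147e-01,
        -1.23465292e+00],
       [ 1.34892222e-02, -8.80516381e-01, -4.73823747e-01,
         7.73252580e-01],
       [ 0.00000000e+00,  0.00000000e+00,  0.00000000e+00,
         1.00000000e+00]]), np.float64(483.208283197243), np.float64(315.07775428642753), np.float64(239.83705664884755))
(array([[ 8.64288658e-03, -9.91418657e-01,  1.30439056e-01,
         3.17287214e-01],
       [-9.99961736e-01, -8.74536625e-03, -2.12845695e-04,
        -6.36828579e-02],
       [ 1.35175651e-03, -1.30432226e-01, -9.91456306e-01,
         1.34402850e+00],
       [ 0.00000000e+00,  0.00000000e+00,  0.00000000e+00,
         1.00000000e+00]]), np.float64(504.56758543617235), np.float64(329.61776905320977), np.float64(250.19874230747473))
0.1 [-0.1731117  -0.22942915 -0.13427341] [[-9.71624215e-01  2.36528626e-01 -7.70454640e-04]
 [ 2.36529664e-01  9.71622583e-01 -1.80952107e-03]
 [ 3.20587595e-04 -1.94040986e-03 -9.99998066e-01]] [0.14756216 0.60670063 0.24666062]
```

View pics/s0.png

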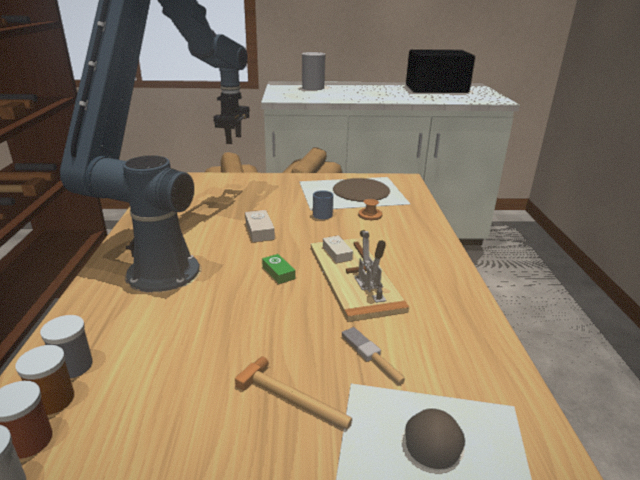

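View pics/t0.png

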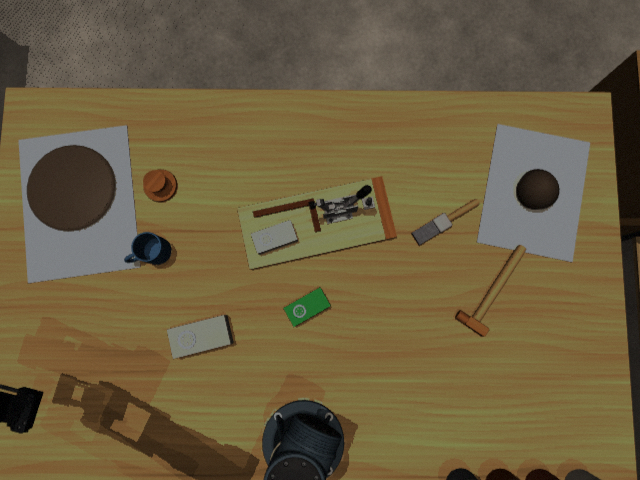

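Block candidates in the top view: green at (307,306), which is excluded; a large white one at (200,337); and a smaller white one on the jig bed at (274,237). The smaller white one on the jig fits the description. I'll enlarge both views to confirm it.

Run:
```python
import cv2,numpy as np
t=cv2.imread('pics/t0.png')[170:275,230:405]; s=cv2.imread('pics/s0.png')[220:330,300:420]
cv2.imwrite('pics/ct.png',cv2.resize(t,None,fx=4.5,fy=4.5,interpolation=2))
cv2.imwrite('pics/cs.png',cv2.resize(s,None,fx=5,fy=5,interpolation=2))
```

```text
(no output)
```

View pics/ct.png

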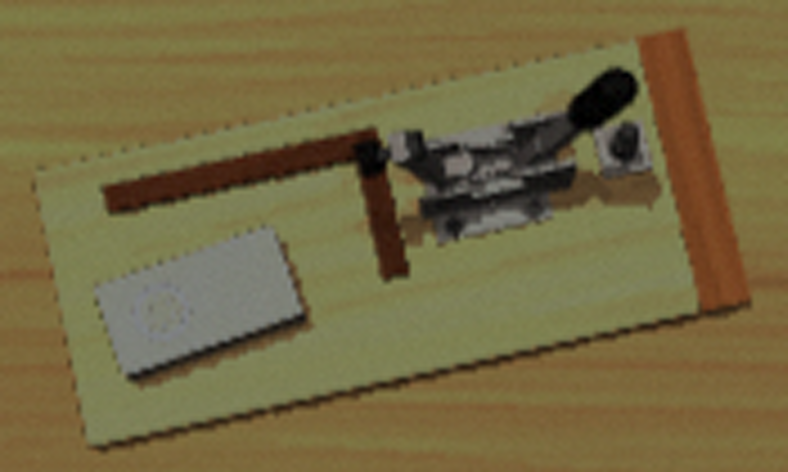

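View pics/cs.png

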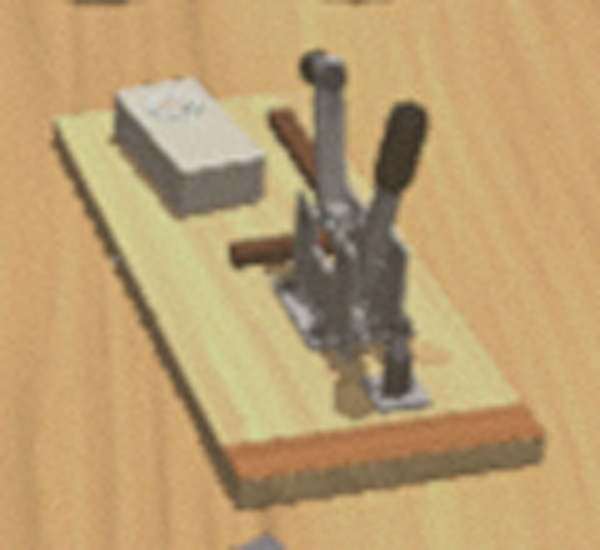

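The crops confirm it: the smaller white block with the rosette sits on the jig, short of the dark fence corner. In the top crop its top corners are at about (95,285), (270,228), (303,317) and (128,375). The handle is raised, with the black grip at (605,97).

Run:
```python
from h import *
np.set_printoptions(precision=4,suppress=True)
t=lambda x,y:(230+x/4.5-.4,170+y/4.5-.4)
s=lambda x,y:(300+x/5-.4,220+y/5-.4)
bt=[(95,285),(270,228),(303,317),(128,375)]; bs=[(115,92),(195,78),(265,160),(178,172)]
# order: (+y,+x),( -y,+x),(-y,-x),(+y,-x); side: farleft=(+y,-x), farright=(+y,+x), nearright=(-y,+x), nearleft=(-y,-x)
for a,b in zip(bt,[bs[1],bs[2],bs[3],bs[0]]): print('blk',*tri('t0',t(*a),'s0',s(*b)), onz('t0',*t(*a),.05))
for a,b in zip([(35,170),(88,440),(748,302),(686,30)],[None,(55,120),(240,478),(543,432)]):
    print('jig',onz('t0',*t(*a),.018), b and tri('t0',t(*a),'s0',s(*b)))
for a in [(112,213),(360,165),(362,180),(384,280)]: print('fence',onz('t0',*t(*a),.028))
print('fence L end s',onz('s0',*s(232,245),.028))
print('grip tip',tri('t0',t(618,85),'s0',s(408,110)), 'stop', onz('t0',*t(625,145),.04))
print('pad',tri('t0',t(372,155),'s0',s(315,65)))
P=[onz('t0',*t(*a),.05)[:2] for a in bt]
c=np.mean(P,0); print('block',c, np.degrees(np.arctan2(*( (P[0]+P[3]-P[1]-P[2])[::-1]))))
Q=[onz('t0',*t(*a),.018)[:2] for a in [(35,170),(88,440),(748,302),(686,30)]]
print('jig c',np.mean(Q,0),np.degrees(np.arctan2(*((Q[0]+Q[1]-Q[2]-Q[3])[::-1]))))
```

```text
blk [0.5307 0.1415 0.0496] 0.000637163267362179 [0.531  0.1414 0.05  ]
blk [0.5664 0.0414 0.0457] 0.0004705121081973413 [0.5653 0.041  0.05  ]
blk [0.5128 0.0211 0.0491] 0.0012950668022260437 [0.5133 0.021  0.05  ]
blk [0.4784 0.1209 0.0503] 0.0007341226605695949 [0.4788 0.1209 0.05  ]
jig [0.6053 0.1842 0.018 ] None
jig [0.4442 0.1479 0.018 ] (array([0.4425, 0.1483, 0.0151]), np.float64(0.0038793093878559497))
jig [ 0.5295 -0.2398  0.018 ] (array([ 0.5293, -0.2397,  0.0187]), np.float64(0.00012258621298459426))
jig [ 0.6946 -0.2039  0.018 ] (array([ 0.6928, -0.2036,  0.0209]), np.float64(0.0017353107792561833))
fence [0.5777 0.1361 0.028 ]
fence [ 0.6079 -0.0097  0.028 ]
fence [ 0.5988 -0.011   0.028 ]
fence [ 0.5391 -0.0247  0.028 ]
fence L end s [ 0.5417 -0.0282  0.028 ]
grip tip (array([ 0.6163, -0.1505,  0.1848]), np.float64(0.0017308355912567627)) stop [ 0.6186 -0.1655  0.04  ]
pad (array([ 0.5861, -0.0208,  0.1436]), np.float64(0.003478043368643245))
block [0.5221 0.0811] 108.98742389191008
jig c [ 0.5684 -0.0279] 102.68154967809346
```

```bash
cat >> h.py <<'E'
from scipy.spatial.transform import Rotation as R
C=np.array([.5684,-.0279]); YAW=12.7
def J(x,y): # board-centre jig coords -> world xy
    a=np.radians(YAW); return C+x*np.array([np.cos(a),np.sin(a)])+y*np.array([-np.sin(a),np.cos(a)])
def Ji(p):
    a=np.radians(YAW); d=np.array(p[:2])-C; return np.array([d@[np.cos(a),np.sin(a)],d@[-np.sin(a),np.cos(a)]])
def go(p,yaw,s=None): # yaw = angle of tool y axis
    s=s or read_state(); a=np.radians(yaw); y=np.array([np.cos(a),np.sin(a),0]); z=np.array([0,0,-1.]); 
    Rt=np.c_[np.cross(y,z),y,z]; Rc=np.array(s['tcp_rot'])
    print('shift',np.round(Rc.T@(np.array(p)-s['position'])/.3,3),'turn',np.round(R.from_matrix(Rc.T@Rt).as_rotvec(degrees=True)/45,3))
E
python3 - <<'E'
from h import *
go([.522,.081,.20],19)
E
```

```text
shift [-1.627 -1.407  0.158] turn [-2.000e-03  1.000e-03  1.274e+00]
```

>>> step_arm --pt "-0.81 -0.7 0 0 0 0.64 -1" --pt "-0.81 -0.7 0 0 0 0.64 -1" --pt "-0.81 -0.7 0 0 0 0.64 -1" --pt "-0.81 -0.7 0 0 0 0.64 -1" --pt "-0.81 -0.7 0 0 0 0.64 -1" --pt "-0.81 -0.7 0 0 0 0.64 -1" --pt "-0.81 -0.7 0 0 0 0.64 -1" --pt "-0.81 -0.7 0 0 0 0.64 -1"

```text
time_s: 0.77
position: [0.3353, 0.343, 0.2473]
tcp_rot: [[-0.737, 0.676, -0.0], [0.676, 0.737, -0.001], [-0.001, -0.001, -1.0]]
force: [-0.5, 0.1, -0.5]
opening: 1.0
grasp_force: 0.0
```

Run:
```python
from h import *
go([.522,.081,.20],19)
```

```text
shift [-1.049 -0.223  0.159] turn [-0.001  0.001  0.632]
```

>>> step_arm --pt "-1 -0.22 0.1 0 0 0.63 -1" --pt "-1 -0.22 0.1 0 0 0.63 -1" --pt "-1 -0.22 0.1 0 0 0.63 -1" --pt "-1 -0.22 0.1 0 0 0.63 -1" --pt "-1 -0.22 0.1 0 0 0.63 -1" --pt "-1 -0.22 0.1 0 0 0.63 -1" --pt "-1 -0.22 0.1 0 0 0.63 -1" --pt "-1 -0.22 0.1 0 0 0.63 -1"

```text
time_s: 1.43
position: [0.5142, 0.0901, 0.217]
tcp_rot: [[-0.325, 0.946, 0.003], [0.946, 0.325, -0.002], [-0.002, 0.002, -1.0]]
force: [0.7, 1.0, 0.3]
opening: 0.998
grasp_force: 0.0
```

>>> step_arm --pt "0 0 0 0 0 0 -1" --pt "0 0 0 0 0 0 -1" --pt "0 0 0 0 0 0 -1"

```text
time_s: 1.68
position: [0.5097, 0.095, 0.2172]
tcp_rot: [[-0.328, 0.945, -0.002], [0.945, 0.328, 0.001], [0.001, -0.002, -1.0]]
force: [-0.8, 1.0, 0.4]
opening: 1.001
grasp_force: 0.0
```

Run:
```python
from h import *
go(np.r_[np.array([.522,.081])+.005*np.array([-.325,.946]),.057],19)
```

```text
shift [-0.042  0.024  0.534] turn [-0.002 -0.002  0.004]
```

>>> step_arm --pt "-0.042 0.024 0.15 0 0 0 -1" --pt "-0.042 0.024 0.28 0 0 0 -1" --pt "-0.042 0.024 0.38 0 0 0 -1" --pt "-0.042 0.024 0.46 0 0 0 -1" --pt "-0.042 0.024 0.52 0 0 0 -1" --pt "-0.042 0.024 0.534 0 0 0 -1" --pt "-0.042 0.024 0.534 0 0 0 -1" --pt "-0.042 0.024 0.534 0 0 0 -1"

```text
time_s: 2.35
position: [0.5218, 0.0859, 0.0581]
tcp_rot: [[-0.33, 0.944, 0.001], [0.944, 0.33, 0.0], [-0.0, 0.001, -1.0]]
force: [0.3, -0.7, 0.0]
opening: 1.002
grasp_force: 0.0
```

>>> step_arm --pt "0 0 0 0 0 0 1" --pt "0 0 0 0 0 0 1" --pt "0 0 0 0 0 0 1" --pt "0 0 0 0 0 0 1" --pt "0 0 0 0 0 0 1" --pt "0 0 0 0 0 0 1" --pt "0 0 0 0 0 0 1" --pt "0 0 0 0 0 0 1"

```text
time_s: 3.02
position: [0.522, 0.0848, 0.0577]
tcp_rot: [[-0.328, 0.945, 0.0], [0.945, 0.328, -0.0], [-0.0, 0.0, -1.0]]
force: [-1.5, 0.6, 4.8]
opening: 0.641
grasp_force: 29.9
```

Run:
```python
from h import *
snap('side','s1');snap('top','t1')
a=cv2.imread('pics/s1.png')[200:320,280:430]; b=cv2.imread('pics/t1.png')[160:280,230:380]
cv2.imwrite('pics/c1.png',cv2.resize(np.vstack([a,b]) if 0 else np.hstack([a,b]),None,fx=2.6,fy=2.6,interpolation=2))
s=read_state(); print(s['position'],s['force'],s['opening']*87,s['moment'])
```

```text
[0.52200279 0.08481479 0.05772378] [-0.45685446 -0.01109194  6.19283631] 56.01673915628469 [-0.10448402  0.18304221  0.05559109]
```

View pics/c1.png

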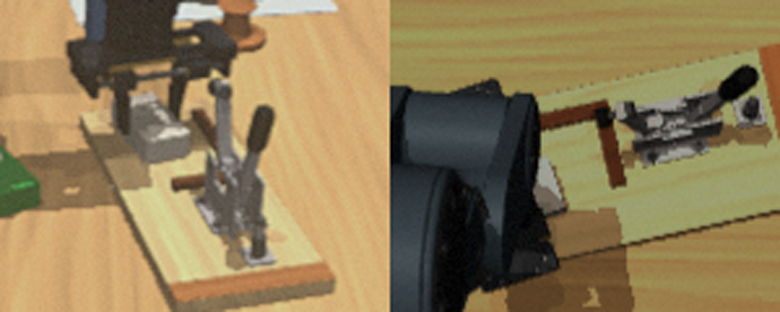

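Grasped: the opening reads 56 mm, and the picture shows the fingers astride the block with the clamp arm clear. Next I carry it to about 6 mm short of both fences and square it up.

Run:
```python
from h import *
s=read_state();print(Ji(s['position']))
go(np.r_[J(.0105,.0755),s['position'][2]+.0005],12.7)
```

```text
[-0.02048216  0.12015742]
shift [-0.16   0.086 -0.002] turn [0.001 0.    0.144]
```

>>> step_arm --pt "-0.02 0.011 -0.002 0 0 0.018 1" --pt "-0.04 0.022 -0.002 0 0 0.036 1" --pt "-0.06 0.033 -0.002 0 0 0.054 1" --pt "-0.08 0.043 -0.002 0 0 0.072 1" --pt "-0.1 0.054 -0.002 0 0 0.09 1" --pt "-0.12 0.065 -0.002 0 0 0.108 1" --pt "-0.14 0.076 -0.002 0 0 0.126 1" --pt "-0.16 0.086 -0.002 0 0 0.144 1"

```text
time_s: 3.78
position: [0.5627, 0.0473, 0.0577]
tcp_rot: [[-0.218, 0.976, 0.0], [0.976, 0.218, -0.0], [-0.0, 0.0, -1.0]]
force: [-0.5, 0.4, -0.5]
opening: 0.639
grasp_force: 29.9
```

>>> step_arm --pt "0 0 0 0 0 0 1" --pt "0 0 0 0 0 0 1"

```text
time_s: 3.95
position: [0.5627, 0.0474, 0.0578]
tcp_rot: [[-0.219, 0.976, 0.001], [0.976, 0.219, -0.0], [-0.0, 0.001, -1.0]]
force: [-0.8, 0.3, -1.0]
opening: 0.643
grasp_force: 29.9
```

Run:
```python
from h import *
s=read_state();print(Ji(s['position']),s['position'],s['force'],s['moment'])
go(np.r_[J(.0105,.0755),s['position'][2]],12.7)
snap('top','t2');snap('side','s2')
a=cv2.imread('pics/s2.png')[210:290,310:410]; b=cv2.imread('pics/t2.png')[170:250,250:350]
cv2.imwrite('pics/c2.png',cv2.resize(np.hstack([a,b]),None,fx=4,fy=4,interpolation=2))
```

```text
[0.01095907 0.07471988] [0.56266407 0.04740114 0.05776638] [-0.80955998  0.32994274 -0.95919304] [-0.10288021 -0.02157442  0.03437756]
shift [ 0.003 -0.002 -0.   ] turn [ 0.001  0.001 -0.001]
```

View pics/c2.png

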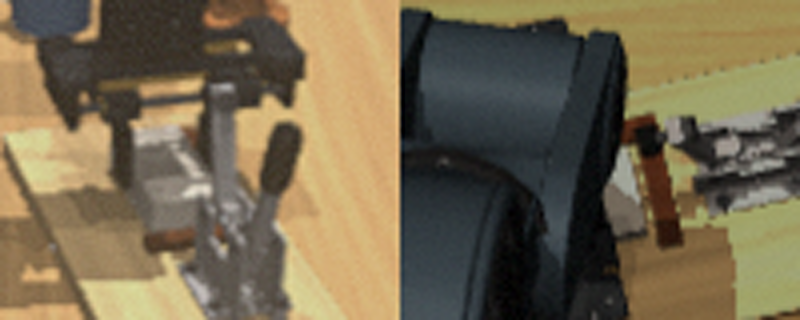

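The picture shows the block square to the jig, a few mm short of the end fence, with the arm and pad clear. Next I feel for the side fence.

>>> step_arm --pt "0 0.004 0 0 0 0 1" --pt "0 0.008 0 0 0 0 1" --pt "0 0.012 0 0 0 0 1"

```text
time_s: 4.3
position: [0.5653, 0.0491, 0.0579]
tcp_rot: [[-0.22, 0.976, -0.0], [0.976, 0.22, 0.0], [0.0, -0.0, -1.0]]
force: [-1.4, 0.6, -2.0]
opening: 0.636
grasp_force: 29.9
```

>>> step_arm --pt "0 0.002 0 0 0 0 1" --pt "0 0.003 0 0 0 0 1"

```text
time_s: 4.47
position: [0.5664, 0.0492, 0.0579]
tcp_rot: [[-0.22, 0.976, 0.0], [0.976, 0.22, -0.0], [-0.0, 0.0, -1.0]]
force: [0.4, 0.2, -2.3]
opening: 0.642
grasp_force: 29.9
```

>>> step_arm --pt "0 0.001 0 0 0 0 1" --pt "0 0.002 0 0 0 0 1"

```text
time_s: 4.63
position: [0.5669, 0.0492, 0.0579]
tcp_rot: [[-0.22, 0.976, -0.0], [0.976, 0.22, 0.0], [0.0, -0.0, -1.0]]
force: [0.5, 0.3, -1.8]
opening: 0.638
grasp_force: 29.9
```

>>> step_arm --pt "0 0.002 0.001 0 0 0 1" --pt "0 0.004 0.001 0 0 0 1"

```text
time_s: 4.8
position: [0.5678, 0.0494, 0.0578]
tcp_rot: [[-0.22, 0.976, -0.001], [0.976, 0.22, -0.0], [0.0, -0.001, -1.0]]
force: [-1.2, -0.3, 0.2]
opening: 0.643
grasp_force: 29.9
```

>>> step_arm --pt "0 0.002 0 0 0 0 1" --pt "0 0.003 0 0 0 0 1"

```text
time_s: 4.97
position: [0.569, 0.0496, 0.0578]
tcp_rot: [[-0.22, 0.976, -0.0], [0.976, 0.22, -0.0], [0.0, -0.0, -1.0]]
force: [-1.0, -0.2, 0.6]
opening: 0.641
grasp_force: 29.9
```

>>> step_arm --pt "0 0.002 0 0 0 0 1" --pt "0 0.003 0 0 0 0 1"

```text
time_s: 5.13
position: [0.5698, 0.0498, 0.0578]
tcp_rot: [[-0.22, 0.976, -0.0], [0.976, 0.22, -0.0], [0.0, -0.0, -1.0]]
force: [-2.0, -0.2, 1.1]
opening: 0.644
grasp_force: 29.9
```

>>> step_arm --pt "0 0.002 0 0 0 0 1" --pt "0 0.002 0 0 0 0 1"

```text
time_s: 5.3
position: [0.5701, 0.0499, 0.0578]
tcp_rot: [[-0.22, 0.976, -0.001], [0.976, 0.22, -0.0], [0.0, -0.001, -1.0]]
force: [-1.5, -1.0, 2.2]
opening: 0.636
grasp_force: 29.9
```

>>> step_arm --pt "0 0.002 0 0 0 0 1" --pt "0 0.002 0 0 0 0 1"

```text
time_s: 5.47
position: [0.5702, 0.0499, 0.0578]
tcp_rot: [[-0.22, 0.976, -0.002], [0.976, 0.22, -0.0], [0.0, -0.002, -1.0]]
force: [-4.4, -0.6, 5.2]
opening: 0.644
grasp_force: 29.9
```

>>> step_arm --pt "0 0.002 0 0 0 0 1" --pt "0 0.002 0 0 0 0 1"

```text
time_s: 5.63
position: [0.5703, 0.05, 0.0578]
tcp_rot: [[-0.22, 0.976, -0.003], [0.976, 0.22, -0.0], [0.0, -0.003, -1.0]]
force: [-5.7, -2.5, 6.4]
opening: 0.642
grasp_force: 29.9
```

Contact with the side fence at about 6 N. I ease off slightly and feel for the end fence.

>>> step_arm --pt "-0.003 -0.003 0 0 0 0 1" --pt "-0.006 -0.003 0 0 0 0 1" --pt "-0.009 -0.003 0 0 0 0 1"

```text
time_s: 5.88
position: [0.5705, 0.0486, 0.0578]
tcp_rot: [[-0.219, 0.976, -0.002], [0.976, 0.219, 0.002], [0.002, -0.001, -1.0]]
force: [-3.2, 4.1, 5.9]
opening: 0.64
grasp_force: 29.9
```

>>> step_arm --pt "-0.002 0 0 0 0 0 1" --pt "-0.003 0 0 0 0 0 1"

```text
time_s: 6.05
position: [0.5707, 0.0478, 0.0577]
tcp_rot: [[-0.219, 0.976, -0.002], [0.976, 0.219, 0.002], [0.002, -0.001, -1.0]]
force: [-5.1, 4.1, 6.0]
opening: 0.638
grasp_force: 29.9
```

>>> step_arm --pt "-0.002 0 0 0 0 0 1" --pt "-0.003 0 0 0 0 0 1"

```text
time_s: 6.22
position: [0.5709, 0.0469, 0.0578]
tcp_rot: [[-0.219, 0.976, -0.002], [0.976, 0.219, 0.002], [0.002, -0.001, -1.0]]
force: [-4.7, 4.2, 5.1]
opening: 0.641
grasp_force: 29.9
```

>>> step_arm --pt "-0.002 0 0 0 0 0 1" --pt "-0.003 0 0 0 0 0 1"

```text
time_s: 6.38
position: [0.5711, 0.0461, 0.0578]
tcp_rot: [[-0.219, 0.976, -0.002], [0.976, 0.219, 0.002], [0.002, -0.001, -1.0]]
force: [-3.9, 4.9, 5.1]
opening: 0.643
grasp_force: 29.9
```

>>> step_arm --pt "-0.002 0 0 0 0 0 1" --pt "-0.003 0 0 0 0 0 1"

```text
time_s: 6.55
position: [0.5713, 0.0452, 0.0578]
tcp_rot: [[-0.219, 0.976, -0.002], [0.976, 0.219, 0.002], [0.002, -0.001, -1.0]]
force: [-5.1, 4.3, 4.9]
opening: 0.64
grasp_force: 29.9
```

>>> step_arm --pt "-0.002 0 0 0 0 0 1" --pt "-0.003 0 0 0 0 0 1"

```text
time_s: 6.72
position: [0.5715, 0.0443, 0.0578]
tcp_rot: [[-0.219, 0.976, -0.002], [0.976, 0.219, 0.002], [0.002, -0.001, -1.0]]
force: [-4.2, 5.0, 5.9]
opening: 0.638
grasp_force: 29.9
```

>>> step_arm --pt "-0.002 0 0 0 0 0 1" --pt "-0.003 0 0 0 0 0 1"

```text
time_s: 6.88
position: [0.5717, 0.0435, 0.0578]
tcp_rot: [[-0.219, 0.976, -0.002], [0.976, 0.219, 0.002], [0.002, -0.001, -1.0]]
force: [-4.3, 5.2, 6.5]
opening: 0.64
grasp_force: 29.9
```

>>> step_arm --pt "-0.002 0 0 0 0 0 1" --pt "-0.002 0 0 0 0 0 1"

```text
time_s: 7.05
position: [0.5717, 0.0434, 0.0578]
tcp_rot: [[-0.218, 0.976, -0.002], [0.976, 0.218, 0.003], [0.003, -0.001, -1.0]]
force: [-4.1, 5.2, 5.8]
opening: 0.64
grasp_force: 29.9
```

>>> step_arm --pt "-0.002 0 0 0 0 0 1" --pt "-0.002 0 0 0 0 0 1"

```text
time_s: 7.22
position: [0.5718, 0.0434, 0.0578]
tcp_rot: [[-0.218, 0.976, -0.002], [0.976, 0.218, 0.004], [0.004, -0.001, -1.0]]
force: [-3.8, 8.1, 5.6]
opening: 0.638
grasp_force: 29.9
```

>>> step_arm --pt "-0.002 0 0 0 0 0 1" --pt "-0.002 0 0 0 0 0 1"

```text
time_s: 7.38
position: [0.5718, 0.0433, 0.0578]
tcp_rot: [[-0.217, 0.976, -0.002], [0.976, 0.217, 0.004], [0.005, -0.001, -1.0]]
force: [-3.7, 9.3, 5.5]
opening: 0.638
grasp_force: 29.9
```

>>> step_arm --pt "-0.002 0 0 0 0 0 1" --pt "-0.002 0 0 0 0 0 1"

```text
time_s: 7.55
position: [0.5718, 0.0433, 0.0577]
tcp_rot: [[-0.217, 0.976, -0.002], [0.976, 0.217, 0.005], [0.006, -0.001, -1.0]]
force: [-3.4, 12.4, 7.1]
opening: 0.644
grasp_force: 29.9
```

Both fences are felt. I press lightly into the corner to square the block, ease off and open.

>>> step_arm --pt "0 0.003 0 0 0 0 1" --pt "0 0.005 0 0 0 0 1" --pt "0 0.005 0 0 0 0 1"

```text
time_s: 7.8
position: [0.572, 0.0433, 0.0578]
tcp_rot: [[-0.217, 0.976, -0.005], [0.976, 0.217, 0.005], [0.006, -0.004, -1.0]]
force: [-5.8, 8.9, 9.0]
opening: 0.641
grasp_force: 29.9
```

>>> step_arm --pt "0.005 -0.006 0 0 0 0 1" --pt "0.005 -0.006 0 0 0 0 1" --pt "0.005 -0.006 0 0 0 0 -1" --pt "0.005 -0.006 0 0 0 0 -1" --pt "0.005 -0.006 0 0 0 0 -1" --pt "0.005 -0.006 0 0 0 0 -1" --pt "0.005 -0.006 0 0 0 0 -1" --pt "0.005 -0.006 0 0 0 0 -1"

```text
time_s: 8.47
position: [0.5728, 0.0409, 0.0576]
tcp_rot: [[-0.219, 0.976, 0.001], [0.976, 0.219, -0.0], [-0.0, 0.001, -1.0]]
force: [-0.6, -0.5, 0.1]
opening: 0.968
grasp_force: 0.0
```

Run:
```python
from h import *
s=read_state();print(Ji(s['position']),s['position'],s['force'],s['opening'])
p=Ji(s['position'])
go(np.r_[J(p[0]-.002,p[1]+.01),.12],12.6)
```

```text
[0.01942742 0.06610792] [0.57281854 0.04086161 0.05755663] [-0.56104086 -0.51058127  0.0763558 ] 0.9681564671991189
shift [ 0.033 -0.007 -0.208] turn [0.001 0.    0.001]
```

>>> step_arm --pt "0 0 -0.06 0 0 0 -1" --pt "0 0 -0.14 0 0 0 -1" --pt "0.01 0 -0.21 0 0 0 -1" --pt "0.01 -0.1 -0.21 0 0 0 1" --pt "0.01 -0.22 -0.21 0 0 0 1" --pt "0.01 -0.22 -0.21 0 0 0 1" --pt "0.01 -0.22 -0.21 0 0 0 1" --pt "0.01 -0.22 -0.21 0 0 0 1"

```text
time_s: 9.13
position: [0.5083, 0.0293, 0.1209]
tcp_rot: [[-0.219, 0.976, 0.002], [0.976, 0.219, -0.0], [-0.001, 0.002, -1.0]]
force: [1.2, 0.5, 0.3]
opening: 0.707
grasp_force: 0.0
```

Run:
```python
from h import *
s=read_state();print(Ji(s['position']),s['opening'])
go(np.r_[J(-.046,.066),.052],12.6)
snap('side','s3');snap('top','t3')
a=cv2.imread('pics/s3.png')[210:290,310:410]; b=cv2.imread('pics/t3.png')[170:250,250:350]
cv2.imwrite('pics/c3.png',cv2.resize(np.hstack([a,b]),None,fx=4,fy=4,interpolation=2))
```

```text
[-0.04605677  0.06901608] 0.7071873433704045
shift [-0.01 -0.    0.23] turn [0.002 0.001 0.001]
```

View pics/c3.png

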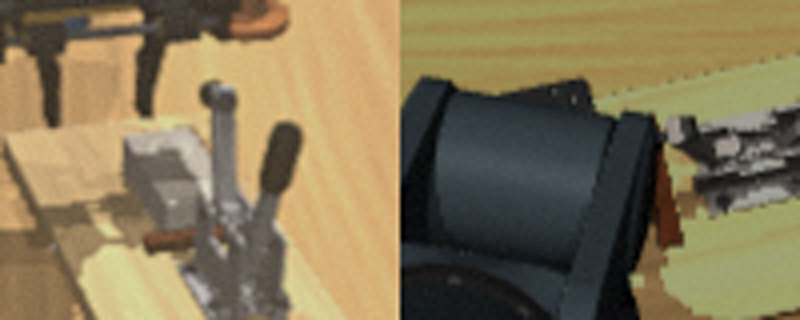

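The block stands flat with its end at the end fence. I close the fingers and nudge it gently from the robot side at mid-length.

>>> step_arm --pt "-0.01 -0.02 0 0 0 0 1" --pt "-0.01 -0.02 0 0 0 0 1" --pt "-0.01 -0.02 0 0 0 0 1" --pt "-0.01 -0.02 0 0 0 0 1" --pt "-0.01 -0.02 0 0 0 0 1" --pt "-0.01 -0.02 0.08 0 0 0 1" --pt "-0.01 -0.02 0.16 0 0 0 1" --pt "-0.01 -0.02 0.23 0 0 0 1"

```text
time_s: 9.9
position: [0.5027, 0.0254, 0.051]
tcp_rot: [[-0.22, 0.976, 0.001], [0.976, 0.22, -0.0], [-0.001, 0.001, -1.0]]
force: [-0.2, 1.4, -0.2]
opening: 0.035
grasp_force: 0.0
```

>>> step_arm --pt "0 0.01 0 0 0 0 1" --pt "0 0.02 0 0 0 0 1" --pt "0 0.03 0 0 0 0 1"

```text
time_s: 10.15
position: [0.512, 0.0274, 0.0523]
tcp_rot: [[-0.22, 0.976, 0.001], [0.976, 0.22, -0.0], [-0.0, 0.001, -1.0]]
force: [-0.7, 0.3, 0.1]
opening: 0.006
grasp_force: 0.0
```

>>> step_arm --pt "0 0.005 0 0 0 0 1" --pt "0 0.01 0 0 0 0 1"

```text
time_s: 10.32
position: [0.5152, 0.028, 0.0529]
tcp_rot: [[-0.22, 0.976, 0.003], [0.976, 0.22, -0.0], [-0.001, 0.003, -1.0]]
force: [-0.3, 0.0, -0.0]
opening: 0.004
grasp_force: 0.0
```

>>> step_arm --pt "0 0.005 0 0 0 0 1" --pt "0 0.01 0 0 0 0 1"

```text
time_s: 10.48
position: [0.5173, 0.0287, 0.0524]
tcp_rot: [[-0.22, 0.976, 0.001], [0.976, 0.22, -0.0], [-0.001, 0.001, -1.0]]
force: [0.3, 0.4, 0.5]
opening: 0.007
grasp_force: 0.0
```

>>> step_arm --pt "0 0.01 0 0 0 0 1" --pt "0 0.02 0 0 0 0 1" --pt "0 0.03 0 0 0 0 1" --pt "0 0.03 0 0 0 0 1"

```text
time_s: 10.82
position: [0.5266, 0.0306, 0.0517]
tcp_rot: [[-0.22, 0.976, 0.001], [0.976, 0.22, -0.0], [-0.0, 0.001, -1.0]]
force: [-0.7, 0.6, 0.4]
opening: 0.002
grasp_force: 0.0
```

>>> step_arm --pt "0 0.003 0 0 0 0 1" --pt "0 0.005 0 0 0 0 1"

```text
time_s: 10.98
position: [0.527, 0.031, 0.0515]
tcp_rot: [[-0.22, 0.976, -0.0], [0.976, 0.22, 0.0], [0.0, -0.0, -1.0]]
force: [0.1, -0.0, -0.5]
opening: 0.006
grasp_force: 0.0
```

>>> step_arm --pt "0 0.003 0 0 0 0 1" --pt "0 0.004 0 0 0 0 1"

```text
time_s: 11.15
position: [0.5283, 0.0312, 0.0516]
tcp_rot: [[-0.22, 0.976, -0.0], [0.976, 0.22, 0.0], [0.0, -0.0, -1.0]]
force: [-0.8, -0.5, -0.1]
opening: 0.005
grasp_force: 0.0
```

>>> step_arm --pt "0 0.002 0 0 0 0 1" --pt "0 0.003 0 0 0 0 1"

```text
time_s: 11.32
position: [0.5291, 0.0314, 0.0516]
tcp_rot: [[-0.22, 0.976, -0.0], [0.976, 0.22, 0.0], [0.0, -0.0, -1.0]]
force: [-0.8, 0.6, -0.7]
opening: 0.005
grasp_force: 0.0
```

>>> step_arm --pt "0 0.002 0 0 0 0 1" --pt "0 0.004 0 0 0 0 1"

```text
time_s: 11.48
position: [0.5303, 0.0317, 0.0516]
tcp_rot: [[-0.22, 0.976, -0.0], [0.976, 0.22, 0.0], [0.0, -0.0, -1.0]]
force: [-0.4, -0.3, 0.8]
opening: 0.005
grasp_force: 0.0
```

>>> step_arm --pt "0 0.002 0 0 0 0 1" --pt "0 0.003 0 0 0 0 1"

```text
time_s: 11.65
position: [0.5313, 0.0319, 0.0517]
tcp_rot: [[-0.22, 0.976, 0.0], [0.976, 0.22, -0.0], [-0.0, 0.0, -1.0]]
force: [0.4, 0.2, 0.0]
opening: 0.004
grasp_force: 0.0
```

>>> step_arm --pt "0 0.002 0 0 0 0 1" --pt "0 0.003 0 0 0 0 1"

```text
time_s: 11.82
position: [0.5322, 0.0321, 0.0517]
tcp_rot: [[-0.22, 0.976, 0.0], [0.976, 0.22, -0.0], [-0.0, 0.0, -1.0]]
force: [-0.3, 0.3, 0.1]
opening: 0.008
grasp_force: 0.0
```

>>> step_arm --pt "0 0.002 0 0 0 0 1" --pt "0 0.003 0 0 0 0 1"

```text
time_s: 11.98
position: [0.533, 0.0323, 0.0517]
tcp_rot: [[-0.22, 0.976, 0.0], [0.976, 0.22, -0.0], [-0.0, 0.0, -1.0]]
force: [0.2, 0.1, -0.4]
opening: 0.007
grasp_force: 0.0
```

>>> step_arm --pt "0 0.002 0 0 0 0 1" --pt "0 0.004 0 0 0 0 1"

```text
time_s: 12.15
position: [0.5341, 0.0326, 0.0517]
tcp_rot: [[-0.22, 0.976, -0.0], [0.976, 0.22, -0.0], [-0.0, -0.0, -1.0]]
force: [0.1, 0.4, 0.5]
opening: 0.008
grasp_force: 0.0
```

>>> step_arm --pt "0 0.002 0 0 0 0 1" --pt "0 0.004 0 0 0 0 1"

```text
time_s: 12.32
position: [0.5353, 0.0328, 0.0516]
tcp_rot: [[-0.22, 0.976, -0.0], [0.976, 0.22, -0.0], [0.0, -0.0, -1.0]]
force: [-1.2, -0.7, 0.6]
opening: 0.002
grasp_force: 0.3
```

>>> step_arm --pt "0 0.002 0 0 0 0 1" --pt "0 0.004 0 0 0 0 1"

```text
time_s: 12.48
position: [0.5356, 0.0331, 0.0515]
tcp_rot: [[-0.22, 0.976, -0.002], [0.976, 0.22, -0.0], [0.0, -0.002, -1.0]]
force: [-2.4, -1.9, 2.0]
opening: 0.001
grasp_force: 1.5
```

>>> step_arm --pt "0 0.002 0 0 0 0 1" --pt "0 0.003 0 0 0 0 1"

```text
time_s: 12.65
position: [0.5356, 0.0331, 0.0515]
tcp_rot: [[-0.22, 0.975, -0.004], [0.975, 0.22, -0.0], [0.001, -0.004, -1.0]]
force: [-4.7, -3.3, 3.2]
opening: 0.003
grasp_force: 2.9
```

>>> step_arm --pt "0 0.003 0 0 0 0 1" --pt "0 0.005 0 0 0 0 1" --pt "0 0.005 0 0 0 0 1"

```text
time_s: 12.9
position: [0.5357, 0.0332, 0.0515]
tcp_rot: [[-0.221, 0.975, -0.007], [0.975, 0.221, -0.0], [0.001, -0.007, -1.0]]
force: [-6.4, -4.3, 5.6]
opening: 0.004
grasp_force: 4.2
```

>>> step_arm --pt "0 -0.04 0 0 0 0 1" --pt "0 -0.1 0 0 0 0 1" --pt "0.1 -0.1 -0.1 0 0 0 1" --pt "0.2 -0.1 -0.18 0 0 0 1" --pt "0.28 -0.02 -0.18 0 0 0 1" --pt "0.32 0.08 -0.18 0 0 0 1" --pt "0.32 0.1 -0.18 0 0 0 1" --pt "0.32 0.1 -0.18 0 0 0 1"

```text
time_s: 13.57
position: [0.5504, 0.1352, 0.1063]
tcp_rot: [[-0.222, 0.975, 0.006], [0.975, 0.222, 0.001], [-0.001, 0.006, -1.0]]
force: [-0.0, -0.3, -0.2]
opening: 0.004
grasp_force: 0.0
```

Run:
```python
from h import *
s=read_state();print(Ji(s['position']),s['opening'])
go(np.r_[J(.015,.146),.052],12.6)
```

```text
[0.01826729 0.16306424] 0.004411240150971776
shift [-0.057 -0.012  0.181] turn [0.008 0.001 0.005]
```

>>> step_arm --pt "-0.04 -0.005 0.06 0 0 0 1" --pt "-0.05 -0.005 0.13 0 0 0 1" --pt "-0.055 -0.005 0.18 0 0 0 1" --pt "-0.06 -0.005 0.18 0 0 0 1" --pt "-0.08 -0.005 0.18 0 0 0 1" --pt "-0.09 -0.005 0.18 0 0 0 1"

```text
time_s: 14.07
position: [0.5516, 0.1062, 0.052]
tcp_rot: [[-0.219, 0.976, 0.0], [0.976, 0.219, -0.0], [-0.0, 0.0, -1.0]]
force: [0.2, -0.7, 0.1]
opening: 0.005
grasp_force: 0.0
```

>>> step_arm --pt "-0.004 0 0 0 0 0 1" --pt "-0.008 0 0 0 0 0 1"

```text
time_s: 14.23
position: [0.5527, 0.1043, 0.0527]
tcp_rot: [[-0.219, 0.976, 0.002], [0.976, 0.219, 0.0], [-0.0, 0.002, -1.0]]
force: [-0.2, -0.6, 1.0]
opening: 0.005
grasp_force: 0.0
```

>>> step_arm --pt "-0.002 0 0 0 0 0 1" --pt "-0.004 0 0 0 0 0 1"

```text
time_s: 14.4
position: [0.5526, 0.1036, 0.0523]
tcp_rot: [[-0.22, 0.976, 0.001], [0.976, 0.22, 0.0], [-0.0, 0.001, -1.0]]
force: [-0.3, -0.9, 0.0]
opening: 0.005
grasp_force: 0.0
```

>>> step_arm --pt "-0.002 0 0 0 0 0 1" --pt "-0.004 0 0 0 0 0 1"

```text
time_s: 14.57
position: [0.5525, 0.1031, 0.052]
tcp_rot: [[-0.219, 0.976, 0.0], [0.976, 0.219, 0.001], [0.001, 0.001, -1.0]]
force: [-0.1, 4.2, 2.2]
opening: 0.006
grasp_force: 2.1
```

>>> step_arm --pt "-0.002 0 0 0 0 0 1" --pt "-0.003 0 0 0 0 0 1"

```text
time_s: 14.73
position: [0.5525, 0.103, 0.052]
tcp_rot: [[-0.219, 0.976, 0.0], [0.976, 0.219, 0.002], [0.002, 0.001, -1.0]]
force: [-1.0, 6.9, 3.8]
opening: 0.006
grasp_force: 3.6
```

>>> step_arm --pt "-0.002 0 0 0 0 0 1" --pt "-0.003 0 0 0 0 0 1"

```text
time_s: 14.9
position: [0.5526, 0.103, 0.0521]
tcp_rot: [[-0.219, 0.976, -0.0], [0.976, 0.219, 0.003], [0.003, 0.001, -1.0]]
force: [-0.5, 10.4, 3.6]
opening: 0.008
grasp_force: 5.1
```

The block is home and firm on both fences, having barely moved under the nudges. I retreat and work out the handle geometry.

>>> step_arm --pt "0.04 0 0 0 0 0 1" --pt "0.1 0 -0.05 0 0 0 1" --pt "0.12 0 -0.18 0 0 0 1" --pt "0.12 0 -0.31 0 0 0 1" --pt "0.12 0 -0.44 0 0 0 1" --pt "0.12 0 -0.57 0 0 0 1" --pt "0.12 0 -0.7 0 0 0 1" --pt "0.12 0 -0.8 0 0 0 1"

```text
time_s: 15.57
position: [0.5452, 0.1362, 0.2949]
tcp_rot: [[-0.22, 0.975, 0.003], [0.975, 0.22, -0.001], [-0.002, 0.003, -1.0]]
force: [0.6, -0.2, -0.3]
opening: 0.007
grasp_force: 0.0
```

Run:
```python
from h import *
np.set_printoptions(precision=4,suppress=True)
t=lambda x,y:(230+x/4.5-.4,170+y/4.5-.4)
s=lambda x,y:(300+x/5-.4,220+y/5-.4)
for n,a,b in [('mid',(604,97),(402,147)),('far',(622,82),(411,112)),('near',(584,112),(393,180))]:
    P,e=tri('t0',t(*a),'s0',s(*b)); print(n,Ji(P),P[2],e)
S=read_state();print(Ji(S['position']),S['position'])
snap('side','s4');snap('top','t4')
a=cv2.imread('pics/s4.png')[215:295,330:410]; b=cv2.imread('pics/t4.png')[160:240,310:390]
cv2.imwrite('pics/c4.png',cv2.resize(np.hstack([a,b]),None,fx=5,fy=5,interpolation=2))
```

```text
mid [ 0.0207 -0.1246] 0.15992770664185485 0.0018936602616349127
far [ 0.0207 -0.1325] 0.1848548864083972 0.002111604148209921
near [ 0.021  -0.1153] 0.13471666409318744 0.001320145193986543
[0.0134 0.1651] [0.5452 0.1362 0.2949]
```

View pics/c4.png

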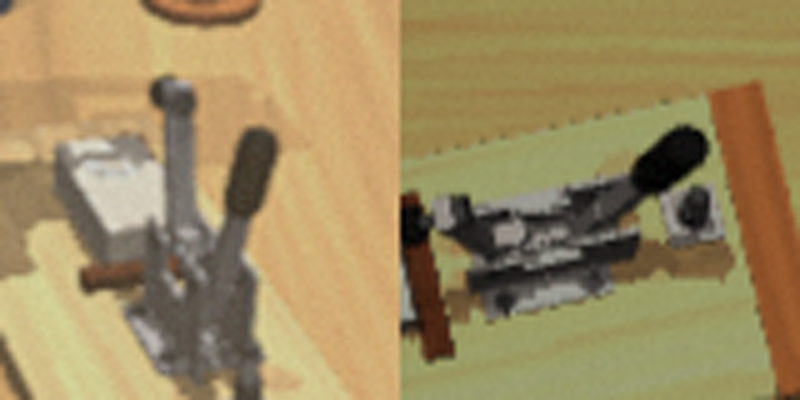

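The picture shows the block home at both fences, with the handle still raised. I go over the clamp and come down on the near (+y) side of the grip.

>>> step_arm --pt "-0.12 0.02 0 0 0 0 1" --pt "-0.25 0.024 0 0 0 0 1" --pt "-0.38 0.024 0 0 0 0 1" --pt "-0.51 0.024 0 0 0 0 1" --pt "-0.64 0.024 0 0 0 0 1" --pt "-0.77 0.024 0 0 0 0 1" --pt "-0.8 0.024 0 0 0 0 1" --pt "-0.8 0.024 0 0 0 0 1"

```text
time_s: 16.33
position: [0.6047, -0.0996, 0.2901]
tcp_rot: [[-0.215, 0.977, -0.002], [0.977, 0.215, -0.0], [-0.0, -0.002, -1.0]]
force: [0.4, 0.6, -0.3]
opening: 0.005
grasp_force: 0.0
```

```bash
cat >> h.py <<'E'
PV=np.array([-.0947,.0787]); XC=.0205
def P(th,r=.092): return PV+r*np.array([-np.cos(th),np.sin(th)])+.011*np.array([np.sin(th),np.cos(th)])
def st():
    s=read_state(); j=Ji(s['position']); print('t',s['time_s'],'jig',j,s['position'][2],'F',s['force'],np.array(s['force'])[:2]@[-.2198,.9755])
    return s
E
python3 - <<'E'
from h import *
np.set_printoptions(precision=4,suppress=True)
st(); go(np.r_[J(XC,-.085),.194],12.7)
E
```

```text
t 16.3333 jig [ 0.0197 -0.0779] 0.2900971114978578 F [ 0.411   0.5584 -0.2917] 0.45434170340359864
shift [-0.023  0.003  0.32 ] turn [-0.002  0.    -0.006]
```

>>> step_arm --pt "0 0.002 0.12 0 0 0 1" --pt "0 0.002 0.24 0 0 0 1" --pt "-0.01 0.002 0.31 0 0 0 1" --pt "-0.02 0.002 0.32 0 0 0 1" --pt "-0.023 0.002 0.32 0 0 0 1"

```text
time_s: 16.75
position: [0.6054, -0.1016, 0.1938]
tcp_rot: [[-0.221, 0.975, -0.005], [0.975, 0.221, 0.002], [0.003, -0.004, -1.0]]
force: [-0.6, -0.1, 0.5]
opening: 0.004
grasp_force: 0.0
```

>>> step_arm --pt "-0.01 0 0 0 0 0 1" --pt "-0.02 0 0 0 0 0 1" --pt "-0.03 0 0 0 0 0 1" --pt "-0.035 0 0 0 0 0 1"

```text
time_s: 17.08
position: [0.6101, -0.1142, 0.1974]
tcp_rot: [[-0.22, 0.976, 0.003], [0.976, 0.22, -0.001], [-0.002, 0.003, -1.0]]
force: [-0.8, -0.1, 0.2]
opening: 0.005
grasp_force: 0.0
```

>>> step_arm --pt "-0.005 0 0 0 0 0 1" --pt "-0.01 0 0 0 0 0 1"

```text
time_s: 17.25
position: [0.61, -0.1168, 0.1964]
tcp_rot: [[-0.219, 0.976, 0.001], [0.976, 0.219, -0.0], [-0.001, 0.001, -1.0]]
force: [0.3, -0.4, 0.2]
opening: 0.012
grasp_force: 0.0
```

>>> step_arm --pt "-0.005 0 0 0 0 0 1" --pt "-0.01 0 0 0 0 0 1"

```text
time_s: 17.42
position: [0.6104, -0.1196, 0.1958]
tcp_rot: [[-0.22, 0.976, 0.0], [0.976, 0.22, 0.0], [-0.0, 0.0, -1.0]]
force: [0.1, -0.0, 0.1]
opening: 0.008
grasp_force: 0.0
```

Run:
```python
from h import *
st()
```

```text
t 17.4167 jig [ 0.02084359 -0.09866594] 0.19575518818582627 F [ 0.07294202 -0.01114673  0.0702163 ] -0.026906295978636224
```

>>> step_arm --pt "-0.006 0 0 0 0 0 1" --pt "-0.012 0 0 0 0 0 1"

```text
time_s: 17.58
position: [0.6112, -0.1231, 0.1956]
tcp_rot: [[-0.22, 0.976, -0.0], [0.976, 0.22, 0.0], [0.0, -0.0, -1.0]]
force: [-1.4, -0.6, 0.1]
opening: 0.007
grasp_force: 0.0
```

>>> step_arm --pt "-0.004 0 0 0 0 0 1" --pt "-0.008 0 0 0 0 0 1"

```text
time_s: 17.75
position: [0.6118, -0.1254, 0.1956]
tcp_rot: [[-0.22, 0.976, -0.0], [0.976, 0.22, 0.0], [0.0, -0.0, -1.0]]
force: [-1.0, -0.1, -0.6]
opening: 0.006
grasp_force: 0.0
```

>>> step_arm --pt "-0.004 0 0 0 0 0 1" --pt "-0.008 0 0 0 0 0 1"

```text
time_s: 17.92
position: [0.6123, -0.1277, 0.1956]
tcp_rot: [[-0.22, 0.976, -0.0], [0.976, 0.22, 0.0], [0.0, -0.0, -1.0]]
force: [-0.1, -0.1, 0.5]
opening: 0.006
grasp_force: 0.1
```

Run:
```python
from h import *
st()
for th in np.arange(1.24,-.2,-.1):
    p=P(th); print(round(th,2),np.round([p[0]+.0095,p[1]+.025],4))
```

```text
t 17.9167 jig [ 0.02087218 -0.1069866 ] 0.19559975704050353 F [-0.13349848 -0.05022789  0.49640766] -0.019654340582510907
1.24 [-0.1047  0.1943]
1.14 [-0.1136  0.1919]
1.04 [-0.1223  0.1886]
0.94 [-0.1306  0.1845]
0.84 [-0.1384  0.1795]
0.74 [-0.1457  0.1739]
0.64 [-0.1524  0.1675]
0.54 [-0.1585  0.1604]
0.44 [-0.1638  0.1528]
0.34 [-0.1683  0.1448]
0.24 [-0.1719  0.1363]
0.14 [-0.1748  0.1274]
0.04 [-0.1767  0.1184]
-0.06 [-0.1777  0.1092]
-0.16 [-0.1778  0.0999]
```

>>> step_arm --pt "-0.004 0 0 0 0 0 1" --pt "-0.008 0 0 0 0 0 1"

```text
time_s: 18.08
position: [0.6123, -0.1285, 0.1954]
tcp_rot: [[-0.219, 0.976, -0.001], [0.976, 0.219, 0.003], [0.004, -0.001, -1.0]]
force: [0.5, 5.8, 1.7]
opening: 0.002
grasp_force: 2.9
```

>>> step_arm --pt "-0.004 0 0 0 0 0 1" --pt "-0.008 0 0 0 0 0 1"

```text
time_s: 18.25
position: [0.6126, -0.1299, 0.1952]
tcp_rot: [[-0.219, 0.976, -0.002], [0.976, 0.219, 0.005], [0.005, -0.001, -1.0]]
force: [-0.1, 6.4, -0.6]
opening: 0.003
grasp_force: 3.0
```

Run:
```python
from h import *
st()
```

```text
t 18.25 jig [ 0.02072867 -0.10919651] 0.19523207186934863 F [-0.12250066  6.42151204 -0.63868027] 6.291110636434654
```

Contact at about 6 N, and the handle yields. I follow the arc down in stages.

>>> step_arm --pt "-0.015 0 0.005 0 0 0 1" --pt "-0.03 0 0.01 0 0 0 1" --pt "-0.044 0 0.015 0 0 0 1" --pt "-0.059 0 0.021 0 0 0 1" --pt "-0.073 0 0.028 0 0 0 1" --pt "-0.086 0 0.035 0 0 0 1" --pt "-0.099 0 0.043 0 0 0 1" --pt "-0.112 0 0.051 0 0 0 1"

```text
time_s: 18.92
position: [0.6201, -0.1626, 0.18]
tcp_rot: [[-0.22, 0.976, -0.002], [0.976, 0.22, 0.005], [0.005, -0.001, -1.0]]
force: [0.6, 6.0, 0.3]
opening: 0.004
grasp_force: 2.8
```

Run:
```python
from h import *
st()
```

```text
t 18.9167 jig [ 0.02085338 -0.14275253] 0.17995925660606985 F [0.63358314 5.98915137 0.2697954 ] 5.703155584461475
```

>>> step_arm --pt "-0.013 0 0.009 0 0 0 1" --pt "-0.024 0 0.019 0 0 0 1" --pt "-0.036 0 0.029 0 0 0 1" --pt "-0.047 0 0.04 0 0 0 1" --pt "-0.057 0 0.052 0 0 0 1" --pt "-0.067 0 0.064 0 0 0 1" --pt "-0.076 0 0.076 0 0 0 1" --pt "-0.085 0 0.089 0 0 0 1"

```text
time_s: 19.58
position: [0.6258, -0.1878, 0.1536]
tcp_rot: [[-0.22, 0.976, -0.002], [0.976, 0.22, 0.004], [0.004, -0.001, -1.0]]
force: [-1.3, 5.3, 3.6]
opening: 0.005
grasp_force: 2.7
```

Run:
```python
from h import *
st()
snap('side','s5');snap('top','t5')
a=cv2.imread('pics/s5.png')[215:295,330:410]; b=cv2.imread('pics/t5.png')[160:240,310:390]
cv2.imwrite('pics/c5.png',cv2.resize(np.hstack([a,b]),None,fx=5,fy=5,interpolation=2))
```

```text
t 19.5833 jig [ 0.0208418  -0.16864527] 0.1536385394617988 F [-1.31215993  5.31613296  3.61514262] 5.47430045389482
```

View pics/c5.png

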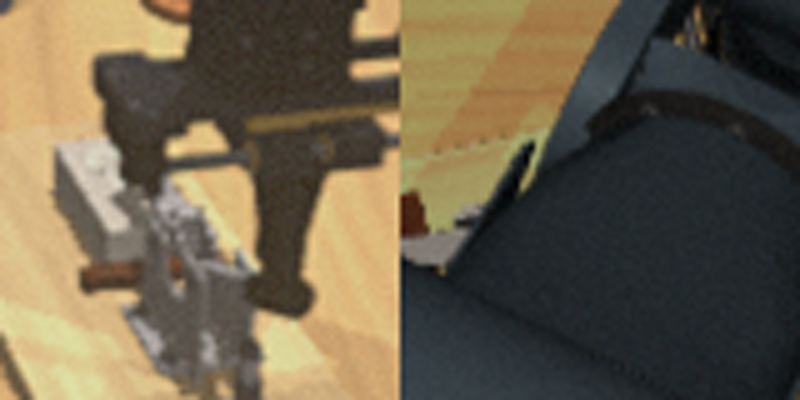

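The fingertips are riding on the grip with the handle at about 0.45 rad, and the block is still in its corner. I continue down, drifting the contact outward a little.

>>> step_arm --pt "-0.012 0 0.012 0 0 0 1" --pt "-0.024 0 0.026 0 0 0 1" --pt "-0.032 0 0.04 0 0 0 1"

```text
time_s: 19.93
position: [0.6283, -0.1985, 0.1421]
tcp_rot: [[-0.22, 0.976, -0.0], [0.976, 0.22, 0.001], [0.001, -0.0, -1.0]]
force: [-1.4, 4.4, 4.0]
opening: 0.005
grasp_force: 2.7
```

>>> step_arm --pt "-0.008 0 0.012 0 0 0 1" --pt "-0.016 0 0.026 0 0 0 1"

```text
time_s: 20.1
position: [0.6292, -0.2026, 0.1343]
tcp_rot: [[-0.219, 0.976, -0.001], [0.976, 0.219, 0.003], [0.003, -0.0, -1.0]]
force: [-1.1, 7.2, 7.2]
opening: 0.007
grasp_force: 4.3
```

Run:
```python
from h import *
st()
```

```text
t 20.1 jig [ 0.020858   -0.18381494] 0.13433784541091687 F [-1.0829293   7.17739434  7.21300608] 7.239576037715544
```

>>> step_arm --pt "-0.004 0 0.01 0 0 0 1" --pt "-0.008 0 0.02 0 0 0 1"

```text
time_s: 20.27
position: [0.6297, -0.205, 0.1284]
tcp_rot: [[-0.22, 0.976, -0.001], [0.976, 0.22, 0.002], [0.002, -0.0, -1.0]]
force: [-1.2, 6.5, 7.0]
opening: 0.006
grasp_force: 4.1
```

>>> step_arm --pt "-0.003 0 0.01 0 0 0 1" --pt "-0.006 0 0.02 0 0 0 1"

```text
time_s: 20.43
position: [0.6303, -0.2072, 0.1226]
tcp_rot: [[-0.22, 0.976, -0.0], [0.976, 0.22, 0.001], [0.001, -0.0, -1.0]]
force: [-2.4, 5.4, 7.0]
opening: 0.003
grasp_force: 3.5
```

>>> step_arm --pt "0 0 0.007 0 0 0 1" --pt "0 0 0.013 0 0 0 1"

```text
time_s: 20.6
position: [0.6305, -0.2079, 0.1186]
tcp_rot: [[-0.22, 0.976, 0.0], [0.976, 0.22, -0.0], [-0.0, 0.0, -1.0]]
force: [-1.9, 4.7, 5.4]
opening: 0.008
grasp_force: 3.0
```

Run:
```python
from h import *
st()
```

```text
t 20.6 jig [ 0.02100684 -0.18921914] 0.11863455015672918 F [-1.93206401  4.72390221  5.35020035] 5.032834272861676
```

>>> step_arm --pt "0 0 0.005 0 0 0 1" --pt "0 0 0.01 0 0 0 1"

```text
time_s: 20.77
position: [0.6305, -0.2082, 0.1157]
tcp_rot: [[-0.22, 0.975, 0.0], [0.975, 0.22, -0.001], [-0.001, 0.0, -1.0]]
force: [-1.2, 3.4, 4.9]
opening: 0.008
grasp_force: 2.6
```

>>> step_arm --pt "0 0 0.004 0 0 0 1" --pt "0 0 0.007 0 0 0 1"

```text
time_s: 20.93
position: [0.6306, -0.2084, 0.1135]
tcp_rot: [[-0.22, 0.976, 0.001], [0.976, 0.22, -0.001], [-0.001, 0.0, -1.0]]
force: [-1.3, 2.3, 5.2]
opening: 0.008
grasp_force: 2.4
```

>>> step_arm --pt "0 0 0.004 0 0 0 1" --pt "0 0 0.007 0 0 0 1"

```text
time_s: 21.1
position: [0.6306, -0.2086, 0.1112]
tcp_rot: [[-0.22, 0.976, 0.001], [0.976, 0.22, -0.001], [-0.001, 0.0, -1.0]]
force: [-1.0, 2.5, 4.3]
opening: 0.004
grasp_force: 2.3
```

>>> step_arm --pt "0 0 0.003 0 0 0 1" --pt "0 0 0.006 0 0 0 1"

```text
time_s: 21.27
position: [0.6307, -0.2088, 0.1094]
tcp_rot: [[-0.22, 0.976, 0.001], [0.976, 0.22, -0.001], [-0.001, 0.001, -1.0]]
force: [-1.7, 2.1, 8.5]
opening: 0.005
grasp_force: 4.4
```

>>> step_arm --pt "0 0 0.003 0 0 0 1" --pt "0 0 0.006 0 0 0 1"

```text
time_s: 21.43
position: [0.6307, -0.2088, 0.1088]
tcp_rot: [[-0.22, 0.976, 0.001], [0.976, 0.22, -0.001], [-0.002, 0.001, -1.0]]
force: [-4.4, 2.3, 14.5]
opening: 0.004
grasp_force: 7.4
```

>>> step_arm --pt "0 0 0.003 0 0 0 1" --pt "0 0 0.005 0 0 0 1"

```text
time_s: 21.6
position: [0.6308, -0.2088, 0.1084]
tcp_rot: [[-0.22, 0.976, 0.001], [0.976, 0.22, -0.002], [-0.002, 0.001, -1.0]]
force: [-4.6, 2.4, 18.8]
opening: 0.004
grasp_force: 9.3
```

A sharp rise of force: this is the stop. I seat it to about 22 N and then lift off.

>>> step_arm --pt "0 0 0.002 0 0 0 1" --pt "0 0 0.003 0 0 0 1" --pt "0 0 0.003 0 0 0 1"

```text
time_s: 21.85
position: [0.6308, -0.2089, 0.1083]
tcp_rot: [[-0.22, 0.975, 0.002], [0.975, 0.22, -0.002], [-0.002, 0.001, -1.0]]
force: [-5.4, 3.1, 19.8]
opening: 0.01
grasp_force: 9.5
```

>>> step_arm --pt "0 0 0.002 0 0 0 1" --pt "0 0 0.003 0 0 0 1" --pt "0 0 0.003 0 0 0 1"

```text
time_s: 22.1
position: [0.6308, -0.2089, 0.108]
tcp_rot: [[-0.22, 0.975, 0.002], [0.975, 0.22, -0.002], [-0.002, 0.001, -1.0]]
force: [-6.1, 2.7, 22.3]
opening: 0.004
grasp_force: 11.0
```

>>> step_arm --pt "0 0 -0.01 0 0 0 1" --pt "0 0 -0.03 0 0 0 1" --pt "0 0 -0.12 0 0 0 1" --pt "0 0 -0.24 0 0 0 1" --pt "0 0 -0.36 0 0 0 1" --pt "-0.1 0 -0.48 0 0 0 1" --pt "-0.2 -0.1 -0.6 0 0 0 1" --pt "-0.3 -0.2 -0.7 0 0 0 1"

```text
time_s: 22.77
position: [0.6049, -0.2908, 0.2984]
tcp_rot: [[-0.222, 0.975, 0.003], [0.975, 0.222, -0.003], [-0.003, 0.002, -1.0]]
force: [-0.1, -1.1, 0.4]
opening: 0.002
grasp_force: 0.0
```

>>> step_arm --pt "-0.1 -0.1 0 0 0 0 1" --pt "-0.2 -0.2 0 0 0 0 1" --pt "-0.3 -0.4 0 0 0 0 1" --pt "-0.3 -0.5 0 0 0 0 1" --pt "-0.3 -0.5 0 0 0 0 1" --pt "-0.3 -0.5 0 0 0 0 1"

```text
time_s: 23.27
position: [0.4736, -0.4129, 0.296]
tcp_rot: [[-0.214, 0.977, -0.002], [0.977, 0.214, -0.0], [0.0, -0.002, -1.0]]
force: [0.3, 0.2, -1.0]
opening: 0.006
grasp_force: 0.0
```

Run:
```python
from h import *
st()
snap('side','s6');snap('top','t6')
a=cv2.imread('pics/s6.png')[210:330,300:420]; b=cv2.imread('pics/t6.png')[170:275,230:405]
a=cv2.resize(a,(394,394),interpolation=2); b=cv2.resize(b,(406,244),interpolation=2)
cv2.imwrite('pics/c6.png',np.hstack([a,np.vstack([b,np.zeros((150,406,3),np.uint8)])]))
```

```text
t 23.2667 jig [-0.17709091 -0.35475949] 0.29598998038838925 F [ 0.3481978   0.22274767 -0.97509587] 0.1407564776662684
```

View pics/c6.png

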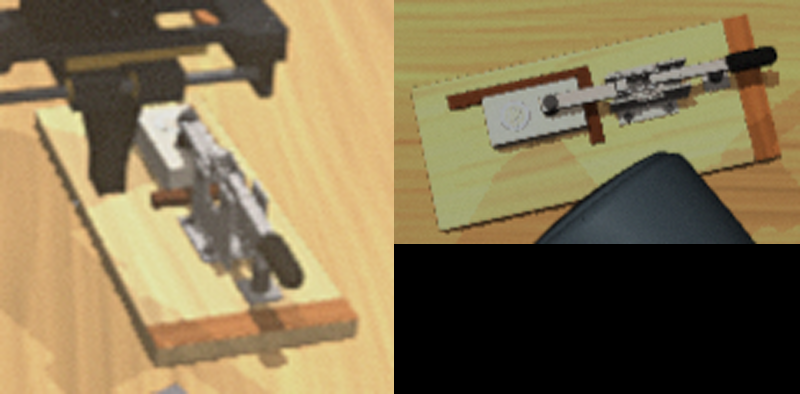

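The picture shows the block in the corner against both fences, the pad down on it and the handle down past level on its stop. The robot is clear.

```bash
python3 -c "
from rig import *
print(hand_in())"
```

```text
the job is handed in; nothing more can be done
None
```

I slid the block home against both fences and pushed the clamp handle over centre onto its stop, about 22 N at most. I then let go with the arm clear and handed the job in at about 23 s; no verdict was shown.

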